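# Return the setting punch to its hole in the graded rack

## Task

Put the setting punch that stands on the round mat back into the hole of the graded rack that matches its shank: feel for the mouth of the hole with its foot, then press it down gently past the retaining spring until its head rests flush on the rack, and let go. Never force it or lean hard on the rack, and leave the other two punches and everything else where they are.

Things in the scene. Friction and masses are not known exactly. Their poses are not given: they have to be found in the camera images.
- mat: Thin round dark rubber mat, 80 mm in diameter, 1 mm thick, let into the bench so that what stands on it stands at bench height; it marks the punch to be put away, which stands within 10 mm of its middle. Origin: its centre, at bench height.
- rack: Graded punch rack fixed on the bench: a low grey channel, 74 mm across (x), 288 mm long (y), its ends 24 mm high, holding an aluminium strip whose upper face is 48 mm above the bench. Never press on the rack with over 40 N (60 N in all contacts, the spring grip of some 15 N counted in, damages it). Origin: centre of the underside; the row of holes runs along y.
- row_mark (a point): Mark on the channel, at the upper face of the strip, where the middle of the row is when the strip is pushed to its -y stop. The strip (62 x 246 mm) has five empty round holes 50 mm apart, from -y to +y for shanks of 8, 12, 16, 20, 24 mm. It is clamped fast anywhere 4 to 28 mm out from that stop, towards +y; across (x) it is true. See it, or feel for it: slide the foot along the row under a few newtons until it drops in.
- spring_mark (a point): Point 17 mm under row_mark, at the depth of the leaf springs: one on the +x wall of each of the 12, 16 and 20 mm holes, 8 to 26 mm below the face, grips the shank. Pushing a punch in past it takes some 3 to 8 N; its own weight leaves it standing some 5 mm out. It is home when its head rests on the strip, the foot then 32 mm below the face.
- punch_12: Steel setting punch, upright on its foot: round shank 12 mm in diameter, 32 mm long (foot chamfered 0.7 mm), above it a dark knurled round head 28 mm in diameter, 26 mm tall, the same on all three punches; 58 mm tall, about 130 g (give or take a third). Easily tipped. Origin: centre of the foot; z up the axis. Which punch stands on the mat differs from case to case.
- punch_16: Steel setting punch, upright on its foot: round shank 16 mm in diameter, 32 mm long (foot chamfered 0.7 mm), above it a dark knurled round head 28 mm in diameter, 26 mm tall, the same on all three punches; 58 mm tall, about 150 g (give or take a third). Easily tipped. Origin: centre of the foot; z up the axis. Which punch stands on the mat differs from case to case.
- punch_20: Steel setting punch, upright on its foot: round shank 20 mm in diameter, 32 mm long (foot chamfered 0.7 mm), above it a dark knurled round head 28 mm in diameter, 26 mm tall, the same on all three punches; 58 mm tall, about 180 g (give or take a third). Easily tipped. Origin: centre of the foot; z up the axis. Which punch stands on the mat differs from case to case.
- hole_12 (a point): Marked centre of the mouth of the hole for the 12 mm punch, at the upper face of the strip (48 mm above the bench); axes as the rack's, z up. That is with the strip at its -y stop; the real hole is now 4 to 28 mm from here towards the rack's +y (see row_mark). Bore 13.5 mm across, rim chamfered 1 mm, 36 mm deep.
- hole_16 (a point): Marked centre of the mouth of the hole for the 16 mm punch, at the upper face of the strip (48 mm above the bench); axes as the rack's, z up. That is with the strip at its -y stop; the real hole is now 4 to 28 mm from here towards the rack's +y (see row_mark). Bore 17.5 mm across, rim chamfered 1 mm, 36 mm deep.
- hole_20 (a point): Marked centre of the mouth of the hole for the 20 mm punch, at the upper face of the strip (48 mm above the bench); axes as the rack's, z up. That is with the strip at its -y stop; the real hole is now 4 to 28 mm from here towards the rack's +y (see row_mark). Bore 21.5 mm across, rim chamfered 1 mm, 36 mm deep.
- screwdriver: Bystander, to be left alone: orange-handled screwdriver, lying. Origin: at its underside.
- glue: Bystander, to be left alone: white glue bottle, 36 mm across and 85 mm tall. Origin: at its underside.
- lacquer: Bystander, to be left alone: small amber jar, 32 mm across and 65 mm tall. Origin: at its underside.
- pliers: Bystander, to be left alone: blue-handled pliers, lying. Origin: at its underside.
- rivet_tub: Bystander, to be left alone: clear tub of rivets, 64 mm across and 35 mm tall. Origin: at its underside.
- screw_tub: Bystander, to be left alone: clear tub of screws, 110 mm across and 50 mm tall. Origin: at its underside.
- tape_roll: Bystander, to be left alone: cardboard-brown roll, 70 mm across and 22 mm tall. Origin: at its underside.

How it is judged:
By the outcome, as a careful person would: the job done as asked, in the order asked, and still so for the second after the job is handed in, with the robot touching nothing.
It also fails if it takes over 64 s, if anything falls off the work surface, if the arm or the gripper's body presses on something with over 40 N, if the wrist force passes 120 N, or if a joint passes its speed limit or range.

## Robot

A 7-joint arm with a two-finger parallel gripper is mounted at the origin on the work surface. World frame = base frame: x ahead of the robot, y to its left, z up, the work surface at z = 0. Lengths are in m, angles in rad, forces in N, time in s.
With the tool pointing down it reaches from about 0.35 to 0.9 m from the base axis. Payload 7.2 kg.
Tool frame: the origin (TCP) lies on the centre line of the jaws, within the pads' length; the fingertips stand 25 mm ahead of it and the grasp point (between the pads) lies 6 mm ahead of it; z points along the fingers, y is the direction in which the jaws open and shut (so a half turn about z gives the same grasp; the last joint's range is limited). The gripper opens to 85 mm and grips with 20 to 120 N. Pads are 22 mm wide; open, the fingers measure 114 mm over their backs; the gripper's body (76 mm by 85 mm) begins 54 mm behind the grasp point. The pads swing forward as they close: fully open they stand 13 mm farther back than shut.
Start: joints at [-1.178, 0.411, -0.013, 1.596, 0.006, 1.134, -0.082], TCP at [0.278, 0.56, 0.256] pointing down, gripper open.
Joint ranges: [-2.95, 2.95], [-0.29, 1.99], [-1.47, 1.44], [0.14, 2.54], [-1.03, 4.17], [0.13, 1.85], [-2.86, 2.86]. Speed limits (rad/s): [2.39, 2.39, 3.01, 3.01, 3.14, 3.14, 3.14].

## Interface

Orientations are given as a unit quaternion [w, x, y, z].
In Python, from plant import ctrl, vision gives the robot as it stands.
- The arm moves only by the tool jog_arm, never from a script. Its argument "moves" is a list of rows, each an object of numbers: "x", "y", "z": the shift along the world's x, y, z in cm; "wx", "wy", "wz": the turn, a rotation vector about the world's x, y, z in rad; "jaw": the closure in counts, from 0 (fully open) to 255 (shut). A call has 1 to 20 rows; each row shifts and turns the pose as measured when the row begins; what a row does not reach is not made up. A row lasts 1/12 s, in which the tool goes at most 41.7 mm and 7.16 degrees, less where a joint would pass 70% of its speed; a pose out of reach is approached as far as the arm can. A call with a gripper value outside its range is refused whole. The fingers move at their own pace and stop on an object; "grip_force" is the grip in N (left out, the last holds). Time passes only in rows, so rows that do not move let the fingers close. It gives the time, the measured TCP pose, the force and the opening at its end, in the units of the state.
- ctrl.get_state(): the state, without advancing time (a new reading comes with each control period).
- vision.snapshot(name): name is "scene" or "top" or "wrist"; returns a dict with "color" (480x640x3 uint8, blue, green, red), "fx", "fy", "cx", "cy" (pixels), "rvec" (rotation vector, rad) and "tvec" (3), from world to camera coordinates, as OpenCV has them; the wrist camera has in their place "hand_eye" (4x4, takes a point from camera to tool coordinates, whose origin is the TCP and whose axes are the flange's). Camera axes: x right, y down, z forward; pixel columns grow to the right and rows downward; lengths in m; the calibration is good to about 2 mm. A picture is of the moment at which its call begins: read the wrist's pose just before it. There is no depth.
- ctrl.finish_job(): hands the job in, once; it reports no verdict.
The state is a dict: "t": time; "joint_pos": joint angles; "joint_vel": joint speeds; "effort": joint torques, N m; "eef_pos": TCP position; "tcp_rot": TCP orientation; "contact_force": force on the tool from outside, world axes, zero at the start; "ft_torque": the same for the moment, N m; "finger_gap": finger opening in m.
Only numpy, scipy, OpenCV 4.12 (cv2) and the standard library are available. Lean on these libraries where they do the work, as an engineer would, in place of code of your own. Each camera call takes 0.05 s, during which the arm holds its last target. There are 200 camera calls.

## Working session

There is one attempt and no reset: what is moved stays moved. The work goes in short steps, Python scripts to look and compute and a tool call to move; the robot and the scene stay as the last step left them, time stands still between calls to the robot, and variables do not carry over. Pictures are saved under pics/ and viewed, about 8 in all and at most 12, crops included, and the job is handed in when it is done.

Besides the shell and the picture viewer there is one more tool, called after "Emit:" by a JSON object that holds its "method" and its "body". jog_arm: Moves the arm, as the interface text tells. Its arguments: {"type":"object","properties":{"moves":{"type":"array"},"grip_force":{"type":"number"}},"required":["moves"]}

```bash
mkdir -p pics; ls; cat > h.py <<'E'
import numpy as np, cv2
from scipy.spatial.transform import Rotation as R
from plant import ctrl, vision
def snap(n):
    s=ctrl.get_state(); d=vision.snapshot(n)
    if 'hand_eye' in d:
        q=np.array(s['tcp_rot']); T=np.eye(4); T[:3,:3]=R.from_quat(q[[1,2,3,0]]).as_matrix(); T[:3,3]=s['eef_pos']
        d['T']=T@np.array(d['hand_eye'])
    else:
        M=np.eye(4); M[:3,:3]=cv2.Rodrigues(np.array(d['rvec'],float))[0]; M[:3,3]=np.array(d['tvec']).ravel(); d['T']=np.linalg.inv(M)
    return d
def ray(d,u,v):
    r=d['T'][:3,:3]@np.array([(u-d['cx'])/d['fx'],(v-d['cy'])/d['fy'],1]); return d['T'][:3,3],r/np.linalg.norm(r)
def onz(d,u,v,z):
    o,r=ray(d,u,v); return o+r*(z-o[2])/r[2]
def proj(d,p):
    c=np.linalg.inv(d['T'])@np.append(p,1); return d['fx']*c[0]/c[2]+d['cx'],d['fy']*c[1]/c[2]+d['cy']
def cross(a,b):
    (o,r),(p,s)=a,b; A=np.stack([r,-s],1); k=np.linalg.lstsq(A,p-o,rcond=None)[0]; return (o+r*k[0]+p+s*k[1])/2, np.linalg.norm(o+r*k[0]-p-s*k[1])
E
python3 - <<'E'
from h import *
import pickle
D={n:snap(n) for n in('scene','top','wrist')}
for n in D: cv2.imwrite(f'pics/{n}0.png',D[n]['color']); print(n,D[n]['fx'],D[n]['cx'],D[n]['T'].round(3).tolist())
pickle.dump(D,open('d0.pkl','wb'))
s=ctrl.get_state();print({k:np.round(s[k],3).tolist() for k in s})
E
```

```text
pics
scene 619.5984683246764 319.38633981047514 [[-0.774, 0.353, -0.526, 1.247], [0.633, 0.411, -0.656, 0.827], [-0.015, -0.841, -0.541, 0.805], [0.0, 0.0, 0.0, 1.0]]
top 485.57340758729305 320.74823262336685 [[-0.011, -0.984, 0.178, 0.309], [-1.0, 0.01, -0.002, -0.073], [0.0, -0.178, -0.984, 1.343], [0.0, 0.0, 0.0, 1.0]]
wrist 343.83074054898543 316.2322179219395 [[0.445, 0.862, 0.244, 0.215], [0.896, -0.428, -0.121, 0.59], [0.0, 0.272, -0.962, 0.373], [0.0, 0.0, 0.0, 1.0]]
{'t': 0.15, 'joint_pos': [-1.178, 0.412, -0.013, 1.597, 0.006, 1.134, -0.082], 'joint_vel': [0.001, -0.001, -0.001, -0.002, 0.0, 0.002, 0.0], 'effort': [0.002, -60.103, 0.683, -29.965, 0.014, 0.008, -0.0], 'eef_pos': [0.278, 0.56, 0.256], 'tcp_rot': [-0.0, 0.228, 0.974, -0.001], 'contact_force': [0.268, -0.258, 0.396], 'ft_torque': [0.011, -0.0, -0.064], 'finger_gap': 0.085}
```

View pics/top0.png

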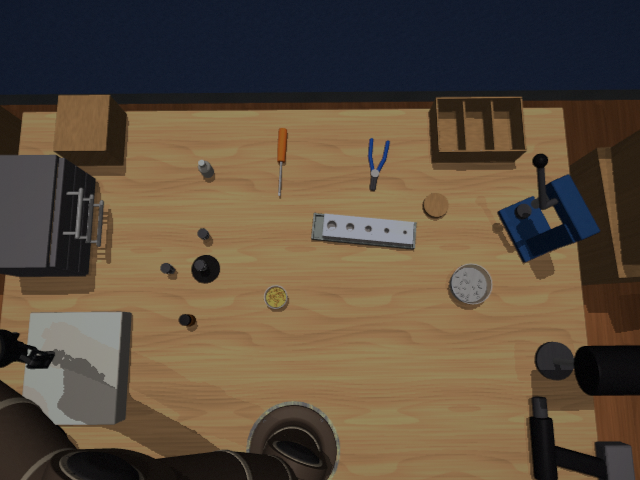

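View pics/scene0.png

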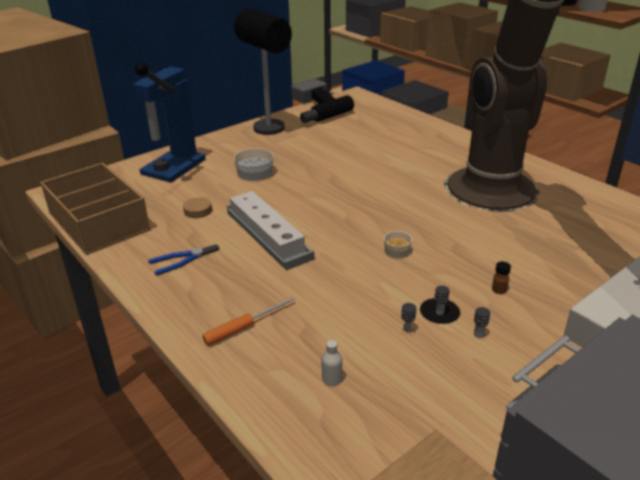

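The top view shows the mat near (206,269) with the target punch on it. The other two punches are at (204,234) and (168,268). The rack holes run from (332,225), the largest, to (405,233). The scene view agrees, with the mat at (440,310). Next I'll get rough positions.

```bash
python3 - <<'E'
from h import *
import pickle
D=pickle.load(open('d0.pkl','rb'));t=D['top'];s=D['scene'];g=cv2.cvtColor(t['color'],cv2.COLOR_BGR2GRAY)
m=(g[245:292,185:230]<45).astype('uint8');n,l,st,c=cv2.connectedComponentsWithStats(m);i=1+st[1:,4].argmax();print('mat',st[i],c[i]+[185,245],onz(t,*(c[i]+[185,245]),0))
for u,v in[(206,269)]: print('matscene',onz(s,440,311,0))
for a,b in[((204,231),(409,309)),((166,266),(483,314)),((202,265),(442,291))]: print('punch',cross(ray(t,*a),ray(s,*b)), onz(t,*a,.058))
hs=g[215:245,320:412];m=((hs<110)).astype('uint8');n,l,st,c=cv2.connectedComponentsWithStats(m)
for i in range(1,n):
  if 4<st[i,4]<150: print('hole',st[i],onz(t,*(c[i]+[320,215]),.048))
for n,p in dict(glue=(205,168),lac=(187,320),riv=(276,298)).items(): print(n,onz(t,*p,.05))
for p in[(313,214),(416,221),(414,249),(312,239)]: print('rackcorner',onz(t,*p,.024))
E
```

```text
mat [  7  10  28  28 532] [206.28571429 269.15413534] [0.47477619 0.24278195 0.        ]
matscene [0.47860519 0.24430742 0.        ]
punch (array([0.5707587 , 0.24112184, 0.05383447]), np.float64(0.00416378156605735)) [0.57130338 0.23856248 0.058     ]
punch (array([0.47725459, 0.33880772, 0.05366837]), np.float64(0.0017212370343059411)) [0.47721623 0.3367311  0.058     ]
punch (array([0.47949424, 0.24334094, 0.05014518]), np.float64(0.0013316090888179115)) [0.47888842 0.24090925 0.058     ]
hole [ 0  0  4  4 11] [ 0.61157233 -0.0799945   0.048     ]
hole [ 7  6 10  7 55] [ 0.58952716 -0.10564717  0.048     ]
hole [2 9 1 5 5] [ 0.58386444 -0.08018527  0.048     ]
hole [26  8  8  6 39] [ 0.58407328 -0.15541557  0.048     ]
hole [45 11  7  6 30] [ 0.57670085 -0.20550978  0.048     ]
hole [64 13  5  5 19] [ 0.57134092 -0.25471407  0.048     ]
hole [83 16  4  3 10] [ 0.56538326 -0.30442285  0.048     ]
glue [0.75173317 0.24349178 0.05      ]
lac [0.33470218 0.27748257 0.05      ]
riv [0.3897701  0.04388177 0.05      ]
rackcorner [ 0.62341281 -0.05559104  0.024     ]
rackcorner [ 0.60041432 -0.34196658  0.024     ]
rackcorner [ 0.52159347 -0.33286114  0.024     ]
rackcorner [ 0.55254306 -0.0522777   0.024     ]
```

Emit:
{"method": "jog_arm", "body": {"moves": [{"x":0.8,"y":-3,"wz":0.034},{"x":0.8,"y":-3,"wz":0.034},{"x":0.8,"y":-3,"wz":0.034},{"x":0.8,"y":-3,"wz":0.034},{"x":0.8,"y":-3,"wz":0.034},{"x":0.8,"y":-3,"wz":0.034},{"x":0.8,"y":-3,"wz":0.034},{"x":0.8,"y":-3,"wz":0.034},{"x":0.8,"y":-3,"wz":0.034},{"x":0.8,"y":-3,"wz":0.034},{}]}}

```text
invalid input at $.moves[0]: expected keys x, y, z, wx, wy, wz, jaw
```

Emit:
{"method": "jog_arm", "body": {"moves": [{"x":0.8,"y":-3,"z":0,"wx":0,"wy":0,"wz":0.034,"jaw":0},{"x":0.8,"y":-3,"z":0,"wx":0,"wy":0,"wz":0.034,"jaw":0},{"x":0.8,"y":-3,"z":0,"wx":0,"wy":0,"wz":0.034,"jaw":0},{"x":0.8,"y":-3,"z":0,"wx":0,"wy":0,"wz":0.034,"jaw":0},{"x":0.8,"y":-3,"z":0,"wx":0,"wy":0,"wz":0.034,"jaw":0},{"x":0.8,"y":-3,"z":0,"wx":0,"wy":0,"wz":0.034,"jaw":0},{"x":0.8,"y":-3,"z":0,"wx":0,"wy":0,"wz":0.034,"jaw":0},{"x":0.8,"y":-3,"z":0,"wx":0,"wy":0,"wz":0.034,"jaw":0},{"x":0.8,"y":-3,"z":0,"wx":0,"wy":0,"wz":0.034,"jaw":0},{"x":0.8,"y":-3,"z":0,"wx":0,"wy":0,"wz":0.034,"jaw":0},{"x":0,"y":0,"z":0,"wx":0,"wy":0,"wz":0,"jaw":0}]}}

```text
t: 1.07
eef_pos: [0.3546, 0.2458, 0.2512]
tcp_rot: [-0.002, 0.049, 0.999, -0.003]
contact_force: [0.4, -0.7, -1.4]
finger_gap: 0.0853
```

```bash
python3 - <<'E'
from h import *
import pickle
d=snap('wrist');cv2.imwrite('pics/w1.png',d['color']);pickle.dump(d,open('d1.pkl','wb'))
print(d['T'].round(3).tolist()); print([proj(d,[.477,.242,z]) for z in(0,.032,.058)])
E
```

```text
[[0.099, 0.959, 0.267, 0.286], [0.995, -0.094, -0.031, 0.253], [-0.005, 0.269, -0.963, 0.369], [0.0, 0.0, 0.0, 1.0]]
[(np.float64(324.2628799712898), np.float64(310.9393385345082)), (np.float64(324.7862219767721), np.float64(324.69459528620223)), (np.float64(325.27910425860426), np.float64(337.6492640571808))]
```

View pics/w1.png

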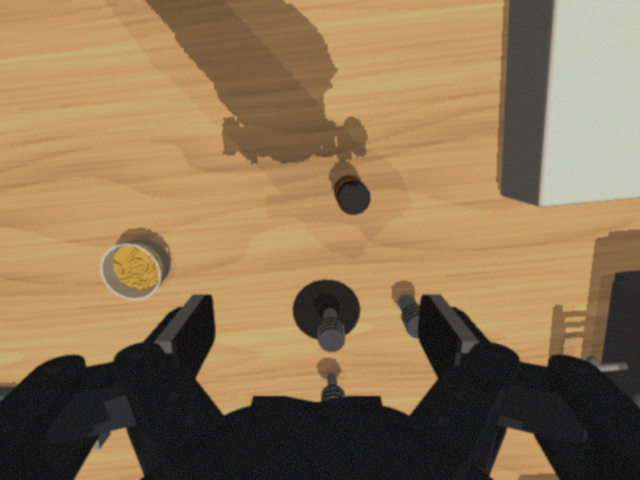

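The wrist view shows the mat at (326,308), the target's head at (331,337), and neighbouring punches at (411,315) and (332,390). I'll zoom in to compare the shanks.

```bash
python3 - <<'E'
from h import *
import pickle
d=pickle.load(open('d1.pkl','rb'))['color'];s=pickle.load(open('d0.pkl','rb'))['scene']['color']
f=lambda a:cv2.resize(np.clip(a.astype(float)*1.5+20,0,255).astype('uint8'),(390,520),interpolation=cv2.INTER_CUBIC)
a=f(d[270:402,300:399]); a=cv2.resize(np.clip(d[270:405,285:440].astype(float)*1.8+15,0,255).astype('uint8'),None,fx=4,fy=4,interpolation=cv2.INTER_CUBIC)[:, :]
b=cv2.resize(np.clip(s[275:345,390:500].astype(float)*1.8+15,0,255).astype('uint8'),None,fx=7,fy=7,interpolation=cv2.INTER_CUBIC)
cv2.imwrite('pics/z1.png',np.vstack([cv2.resize(a,(350,304)),cv2.resize(b,(350,223))])); cv2.imwrite('pics/z2.png',b)
E
```

```text
(no output)
```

View pics/z2.png

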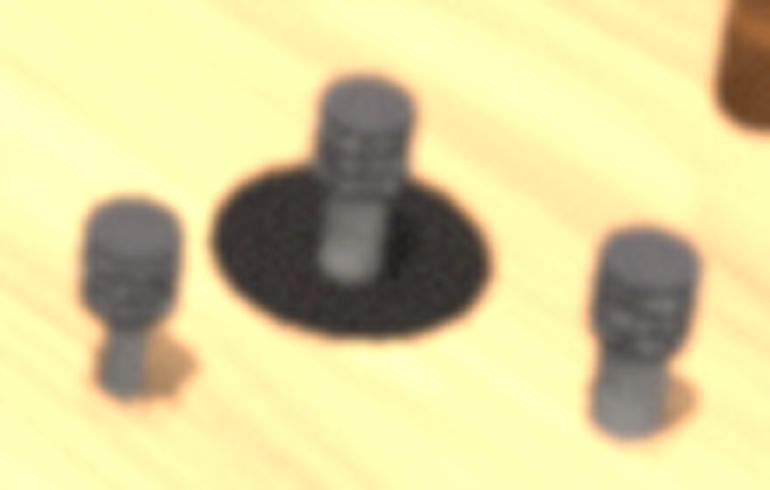

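Shank widths are about 47, 62 and 75 px and the heads about 97 px, so the shanks are 12, 16 and 20 mm. The punch on the mat is **punch_16**, which goes in the middle hole. I'll move closer for a second view.

Emit:
{"method": "jog_arm", "body": {"moves": [{"x":2,"y":0,"z":-1,"wx":0,"wy":0,"wz":0,"jaw":0},{"x":2,"y":0,"z":-1.5,"wx":0,"wy":0,"wz":0,"jaw":0},{"x":2,"y":0,"z":-1.5,"wx":0,"wy":0,"wz":0,"jaw":0},{"x":0,"y":0,"z":0,"wx":0,"wy":0,"wz":0,"jaw":0}]}}

```text
t: 1.45
eef_pos: [0.4157, 0.2513, 0.2115]
tcp_rot: [-0.001, 0.049, 0.999, -0.0]
contact_force: [-0.2, 0.3, 0.3]
finger_gap: 0.0852
```

```bash
python3 - <<'E'
from h import *
import pickle
d=snap('wrist');cv2.imwrite('pics/w2.png',d['color']);pickle.dump(d,open('d2.pkl','wb'))
print(d['T'].round(3).tolist()); print([np.round(proj(d,[.477,.242,z])) for z in(0,.032,.058)])
u,v=map(int,proj(d,[.477,.242,.05]));c=d['color'][max(0,v-75):v+75,u-100:u+100]
cv2.imwrite('pics/w2c.png',cv2.resize(np.clip(c.astype(float)*1.8+15,0,255).astype('uint8'),None,fx=4,fy=4,interpolation=cv2.INTER_CUBIC));print(u-100,v-75)
E
```

```text
[[0.098, 0.958, 0.27, 0.347], [0.995, -0.095, -0.025, 0.258], [0.002, 0.271, -0.962, 0.329], [0.0, 0.0, 0.0, 1.0]]
[array([313., 275.]), array([313., 288.]), array([312., 300.])]
212 221
```

View pics/w2c.png

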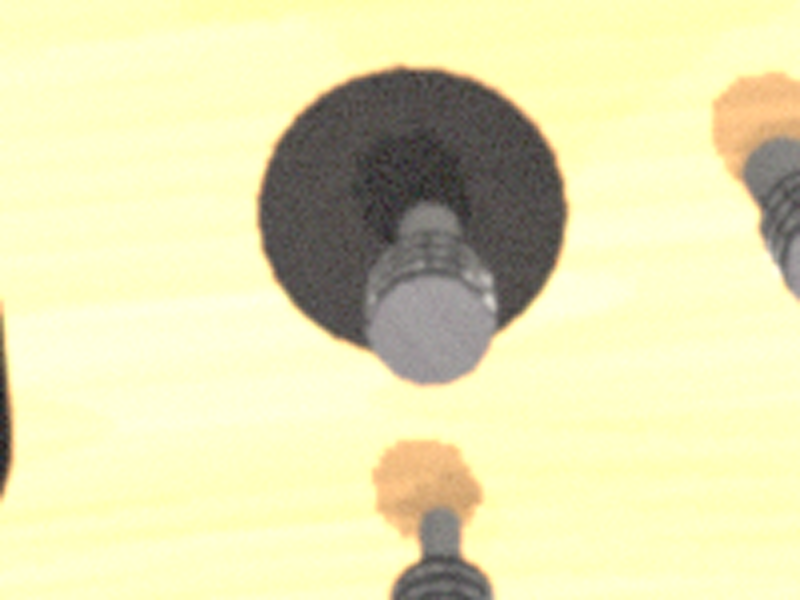

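```bash
python3 - <<'E'
from h import *
import pickle
a=pickle.load(open('d1.pkl','rb'));b=pickle.load(open('d2.pkl','rb'));D=pickle.load(open('d0.pkl','rb'))
p=ray(b,320.2,303)
print(cross(p,ray(a,331.5,340)),cross(p,ray(D['scene'],390+365/7,275+103/7)),cross(p,ray(D['top'],202,265)),onz(b,320.2,303,.058),onz(a,331.5,340,.058))
print('mat',onz(b,212+413/4,221+211/4,0)); print('foot front', onz(b,212+430/4,221+203/4,0))
E
```

```text
(array([0.48035314, 0.24832037, 0.05785935]), np.float64(0.0004805960123446121)) (array([0.48178785, 0.24739828, 0.05624964]), np.float64(0.0025116332296972314)) (array([0.48209711, 0.24576413, 0.04938669]), np.float64(0.006640137978141507)) [0.48023984 0.24856291 0.058     ] [0.48031236 0.24808532 0.058     ]
mat [0.47563351 0.24467058 0.        ]
foot front [0.47388844 0.24921076 0.        ]
```

Emit:
{"method": "jog_arm", "body": {"moves": [{"x":2.2,"y":-0.1,"z":-1,"wx":0,"wy":0,"wz":0,"jaw":0},{"x":2.2,"y":-0.1,"z":-1,"wx":0,"wy":0,"wz":0,"jaw":0},{"x":2.0,"y":-0.1,"z":-1,"wx":0,"wy":0,"wz":0,"jaw":0},{"x":0,"y":0,"z":-2,"wx":0,"wy":0,"wz":0,"jaw":0},{"x":0,"y":0,"z":-2,"wx":0,"wy":0,"wz":0,"jaw":0},{"x":0,"y":0,"z":0,"wx":0,"wy":0,"wz":0,"jaw":0}]}}

```text
t: 2.0
eef_pos: [0.477, 0.2562, 0.1423]
tcp_rot: [-0.002, 0.046, 0.999, 0.002]
contact_force: [-1.2, -1.0, -0.1]
finger_gap: 0.0855
```

```bash
python3 - <<'E'
from h import *
d=snap('wrist');cv2.imwrite('pics/w3.png',d['color'])
print(proj(d,[.4802,.248,.058]),[proj(d,[.4802,.248+s*.014,.058]) for s in(-1,1)])
s=ctrl.get_state();print(s['eef_pos'],s['tcp_rot'])
E
```

```text
(np.float64(302.7126541818011), np.float64(264.61103015990705)) [(np.float64(280.38914793611127), np.float64(266.60209441381596)), (np.float64(325.08971671940196), np.float64(262.61518914659376))]
[0.47737414 0.25677533 0.14392294] [-9.93308481e-04  4.54493836e-02  9.98962000e-01  2.87909101e-03]
```

View pics/w3.png

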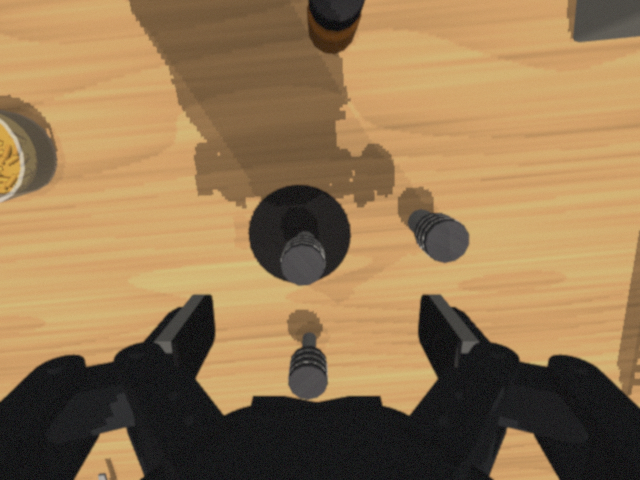

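The head is at (303,262) against a predicted (303,265), so the position is confirmed. The tool drifted +y during the move, so I'll correct that.

Emit:
{"method": "jog_arm", "body": {"moves": [{"x":0.3,"y":-0.8,"z":0,"wx":0,"wy":0,"wz":0,"jaw":0},{"x":0,"y":0,"z":-1.5,"wx":0,"wy":0,"wz":0,"jaw":0},{"x":0,"y":0,"z":-1.5,"wx":0,"wy":0,"wz":0,"jaw":0},{"x":0,"y":0,"z":0,"wx":0,"wy":0,"wz":0,"jaw":0},{"x":0,"y":0,"z":0,"wx":0,"wy":0,"wz":0,"jaw":0}]}}

```text
t: 2.47
eef_pos: [0.4814, 0.2508, 0.1205]
tcp_rot: [0.002, 0.044, 0.999, 0.006]
contact_force: [0.7, -0.1, 0.3]
finger_gap: 0.0856
```

Emit:
{"method": "jog_arm", "body": {"moves": [{"x":-0.1,"y":-0.3,"z":0,"wx":-0.012,"wy":0.005,"wz":0,"jaw":0},{"x":0,"y":0,"z":-1.2,"wx":0,"wy":0,"wz":0,"jaw":0},{"x":0,"y":0,"z":-1.2,"wx":0,"wy":0,"wz":0,"jaw":0},{"x":0,"y":0,"z":0,"wx":0,"wy":0,"wz":0,"jaw":0},{"x":0,"y":0,"z":0,"wx":0,"wy":0,"wz":0,"jaw":0}]}}

```text
t: 2.88
eef_pos: [0.4819, 0.2485, 0.099]
tcp_rot: [0.002, 0.044, 0.999, 0.001]
contact_force: [-0.0, 0.2, 0.4]
finger_gap: 0.0855
```

Emit:
{"method": "jog_arm", "body": {"moves": [{"x":-0.15,"y":0,"z":-1.2,"wx":0,"wy":0.004,"wz":0,"jaw":0},{"x":0,"y":0,"z":-1.2,"wx":0,"wy":0,"wz":0,"jaw":0},{"x":0,"y":0,"z":-1.2,"wx":0,"wy":0,"wz":0,"jaw":0},{"x":0,"y":0,"z":0,"wx":0,"wy":0,"wz":0,"jaw":0},{"x":0,"y":0,"z":0,"wx":0,"wy":0,"wz":0,"jaw":0}]}}

```text
t: 3.3
eef_pos: [0.4797, 0.2486, 0.0593]
tcp_rot: [-0.001, 0.044, 0.999, 0.001]
contact_force: [0.1, -0.1, -1.1]
finger_gap: 0.0854
```

Emit:
{"method": "jog_arm", "body": {"grip_force": 40, "moves": [{"x":0,"y":0,"z":0.1,"wx":0,"wy":0,"wz":0,"jaw":80},{"x":0,"y":0,"z":0,"wx":0,"wy":0,"wz":0,"jaw":120},{"x":0,"y":0,"z":0,"wx":0,"wy":0,"wz":0,"jaw":145},{"x":0,"y":0,"z":0,"wx":0,"wy":0,"wz":0,"jaw":155},{"x":0,"y":0,"z":0,"wx":0,"wy":0,"wz":0,"jaw":162},{"x":0,"y":0,"z":0,"wx":0,"wy":0,"wz":0,"jaw":168},{"x":0,"y":0,"z":0,"wx":0,"wy":0,"wz":0,"jaw":175},{"x":0,"y":0,"z":0,"wx":0,"wy":0,"wz":0,"jaw":190},{"x":0,"y":0,"z":0,"wx":0,"wy":0,"wz":0,"jaw":255},{"x":0,"y":0,"z":0,"wx":0,"wy":0,"wz":0,"jaw":255},{"x":0,"y":0,"z":0,"wx":0,"wy":0,"wz":0,"jaw":255}]}}

```text
t: 4.22
eef_pos: [0.4805, 0.2487, 0.0623]
tcp_rot: [-0.0, 0.044, 0.999, 0.001]
contact_force: [-0.2, -0.5, 0.5]
finger_gap: 0.0267
```

Emit:
{"method": "jog_arm", "body": {"moves": [{"x":0,"y":0,"z":0.8,"wx":0,"wy":0,"wz":0,"jaw":255},{"x":0,"y":0,"z":1.5,"wx":0,"wy":0,"wz":0,"jaw":255},{"x":0,"y":0,"z":2,"wx":0,"wy":0,"wz":0,"jaw":255},{"x":0,"y":0,"z":2,"wx":0,"wy":0,"wz":0,"jaw":255},{"x":0,"y":0,"z":2,"wx":0,"wy":0,"wz":0,"jaw":255},{"x":0,"y":0,"z":2,"wx":0,"wy":0,"wz":0,"jaw":255},{"x":0,"y":0,"z":0,"wx":0,"wy":0,"wz":0,"jaw":255},{"x":0,"y":0,"z":0,"wx":0,"wy":0,"wz":0,"jaw":255}]}}

```text
t: 4.88
eef_pos: [0.4784, 0.2478, 0.1715]
tcp_rot: [-0.002, 0.044, 0.999, 0.0]
contact_force: [-0.8, 0.6, -1.7]
finger_gap: 0.0269
```

Emit:
{"method": "jog_arm", "body": {"moves": [{"x":0.3,"y":-1.5,"z":0,"wx":0,"wy":0.004,"wz":0,"jaw":255},{"x":0.3,"y":-2.5,"z":0,"wx":0,"wy":0,"wz":0,"jaw":255},{"x":0.3,"y":-3,"z":0,"wx":0,"wy":0,"wz":0,"jaw":255},{"x":0.3,"y":-3,"z":0,"wx":0,"wy":0,"wz":0,"jaw":255},{"x":0.3,"y":-3,"z":0,"wx":0,"wy":0,"wz":0,"jaw":255},{"x":0.3,"y":-3,"z":0,"wx":0,"wy":0,"wz":0,"jaw":255},{"x":0.3,"y":-3,"z":0,"wx":0,"wy":0,"wz":0,"jaw":255},{"x":0.3,"y":-3,"z":0,"wx":0,"wy":0,"wz":0,"jaw":255},{"x":0.3,"y":-3,"z":0,"wx":0,"wy":0,"wz":0,"jaw":255},{"x":0.3,"y":-3,"z":0,"wx":0,"wy":0,"wz":0,"jaw":255},{"x":0.3,"y":-3,"z":0,"wx":0,"wy":0,"wz":0,"jaw":255},{"x":0.3,"y":-3,"z":0,"wx":0,"wy":0,"wz":0,"jaw":255},{"x":0.3,"y":-3,"z":0,"wx":0,"wy":0,"wz":0,"jaw":255},{"x":0.3,"y":-3,"z":0,"wx":0,"wy":0,"wz":0,"jaw":255},{"x":0.3,"y":-2.5,"z":0,"wx":0,"wy":0,"wz":0,"jaw":255},{"x":0.2,"y":-1.5,"z":0,"wx":0,"wy":0,"wz":0,"jaw":255},{"x":0,"y":0,"z":0,"wx":0,"wy":0,"wz":0,"jaw":255},{"x":0,"y":0,"z":0,"wx":0,"wy":0,"wz":0,"jaw":255}]}}

```text
t: 6.38
eef_pos: [0.5134, -0.2108, 0.1592]
tcp_rot: [-0.013, 0.041, 0.999, -0.0]
contact_force: [0.2, 0.3, -1.5]
finger_gap: 0.0264
```

```bash
python3 - <<'E'
from h import *
import pickle
d=snap('wrist');cv2.imwrite('pics/w4.png',d['color']);pickle.dump(d,open('d4.pkl','wb'))
s=ctrl.get_state();print(s['eef_pos'],s['tcp_rot'],[np.round(proj(d,p)) for p in([.5767,-.2055,.048],[.584,-.1554,.048],[.5713,-.2547,.048])])
E
```

```text
[ 0.51325724 -0.21063574  0.15918841] [-1.34241606e-02  4.03738243e-02  9.99094444e-01 -1.95351088e-04] [array([330., 331.]), array([398., 335.]), array([264., 329.])]
```

View pics/w4.png

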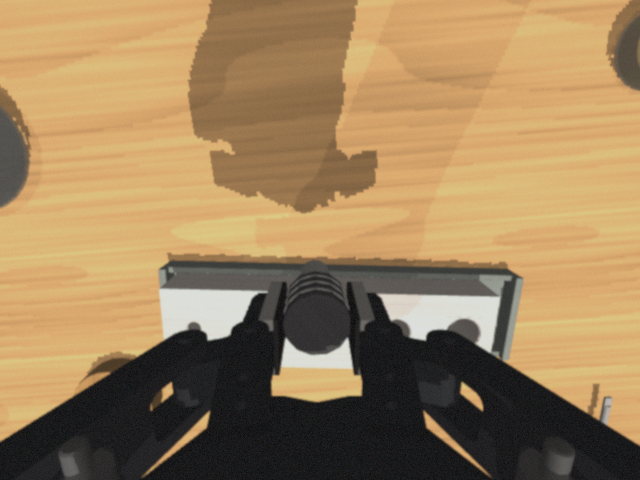

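The wrist view shows the 24 mm hole at (463,332) and the 8 mm hole at (194,327), with the held punch hiding the middle hole. The midpoint of those two is the 16 mm hole, so I'll fit their discs.

```bash
python3 - <<'E'
from h import *
import pickle
d=pickle.load(open('d4.pkl','rb'));t=pickle.load(open('d0.pkl','rb'))['top'];g=cv2.cvtColor(d['color'],cv2.COLOR_BGR2GRAY)
P={}
for n,(u0,u1,v0,v1) in dict(h24=(440,488,312,352),h8=(182,206,318,338)).items():
  c=g[v0:v1,u0:u1]; th=cv2.threshold(c,0,255,cv2.THRESH_OTSU+cv2.THRESH_BINARY_INV)
  k,l,st,ce=cv2.connectedComponentsWithStats(th[1]); i=l[[int(332-v0) if n=='h24' else int(327-v0)],[463-u0 if n=='h24' else 194-u0]][0]
  b=st[i]; px=(ce[i]+[u0,v0]); P[n]=onz(d,*px,.048); w=[onz(d,u0+b[0]-.5,px[1],.048),onz(d,u0+b[0]+b[2]-.5,px[1],.048)]
  print(n,th[0],b,px,P[n],'width',np.linalg.norm(w[1]-w[0]))
m=(P['h24']+P['h8'])/2;e=P['h24']-P['h8'];print('mid',m,'span',np.linalg.norm(e),'yaw',np.degrees(np.arctan2(-e[0],e[1])))
# rack channel near edge + corners for row_mark along y
for u,v in[(160,268),(522,276)]: print(onz(d,u,v,.024))
print('head axis',onz(d,317,322,.155))
# height check of 24 hole from two views
print(cross(ray(d,463,332),ray(t,332,225)),cross(ray(d,194,327),ray(t,405,232.5)))
E
```

```text
h24 129.0 [   0    7   47   33 1118] [460.18604651 337.20125224] [ 0.58992797 -0.10912453  0.048     ] width 0.03511466157138835
h8 128.0 [  0   5  24  15 254] [193.27559055 331.57480315] [ 0.56899933 -0.30693607  0.048     ] width 0.017825063690107217
mid [ 0.57946365 -0.2080303   0.048     ] span 0.19891559020357089 yaw -6.039478621513606
[ 0.52514128 -0.33405169  0.024     ]
[ 0.55494239 -0.05180525  0.024     ]
head axis [ 0.51231119 -0.21043171  0.155     ]
(array([ 0.58612455, -0.10727294,  0.04788899]), np.float64(0.0006696640028482518)) (array([ 0.5630486 , -0.30458071,  0.05175995]), np.float64(0.0011450110466856196))
```

```bash
python3 - <<'E'
from h import *
import pickle
d=pickle.load(open('d4.pkl','rb'));g=cv2.cvtColor(d['color'],cv2.COLOR_BGR2GRAY)
print(g[318:350:2,440:490:3]);print(g[318:340:1,184:206:2])
E
```

```text
[[221 220 221 221 221 219 201 177 171 180 206 219 220 218 216 219 221]
 [220 221 220 221 218 184 112  88  85  89 125 181 220 222 221 220 221]
 [221 222 221 220 181 111  84  82  80  82  84 107 200 221 220 220 220]
 [220 222 220 195 111  87  85  82  81  80  83  82 141 215 222 220 222]
 [220 221 218 115  88  87  85  84  84  81  82  82  93 193 221 220 219]
 [201 205 196  86  88  89  85  87  85  83  83  81  78 169 220 220 219]
 [ 78  84  83  63  73  83  86  84  85  81  80  83  83 144 220 223 221]
 [ 27  29  24  26  30  50  78  87  88  83  80  81  82 129 217 221 220]
 [ 23  19  22  22  25  21  40  72  84  85  81  83  83 133 220 222 222]
 [ 24  26  25  27  28  28  30  35  72  85  82  85  85 159 218 220 220]
 [ 23  22  31  27  28  27  26  25  36  71  84  84  90 186 220 220 222]
 [ 28  29  27  33  34  26  24  15  29  29  65  83 109 205 220 221 220]
 [ 21  19  36  31  35  25  25  25  18  17  28  67 159 218 220 221 220]
 [ 24  21  29  34  26  32  31  25  19  27  28  28 132 215 219 220 220]
 [ 31  26  25  26  26  11  24  11  25  24  30  24  41 141 213 219 219]
 [ 29  27  25  18  31  24  21  25  
[... 371 characters left out ...]
 209 144  87  89  91  90 104 185 219 218]
 [218 203 128  89  90  91  89  95 166 217 220]
 [218 198 126  87  89  88  85  91 149 217 219]
 [216 189 124  76  80  82  80  84 135 215 222]
 [195 162 106  62  59  56  63  69 120 209 218]
 [143 105  64  41  36  36  36  43  92 174 212]
 [ 73  54  29  24  22  30  31  25  50 110 179]
 [ 29  25  27  27  27  29  27  22  38  51 120]
 [ 29  28  23  25  29  29  24  19  28  25  63]
 [ 25  21  18  29  30  31  24  26  30  23  36]
 [ 29  24  24  26  21  29  19  25  28  24  27]
 [ 29  18  21  29  27  28  27  29  25  26  27]
 [ 27  19  28  15  27  24  26  19  26  32  25]
 [ 28  24  21  30  31  31  22  25  28  22  24]
 [ 30  32  30  32  29  25  27  29  26  29  26]]
```

```bash
python3 - <<'E'
from h import *
import pickle
d=pickle.load(open('d4.pkl','rb'))
a=onz(d,463.4,333.3,.048);b=onz(d,194.1,328,.048);e=a-b
print(a,b,(a+b)/2,np.linalg.norm(e),np.degrees(np.arctan2(-e[0],e[1])))
s=ctrl.get_state();print(s['eef_pos'],s['tcp_rot'])
E
```

```text
[ 0.5868746  -0.10680906  0.048     ] [ 0.56614581 -0.30583016  0.048     ] [ 0.57651021 -0.20631961  0.048     ] 0.20009767914183782 -5.946129885078716
[ 0.51325724 -0.21063574  0.15918841] [-1.34241606e-02  4.03738243e-02  9.99094444e-01 -1.95351088e-04]
```

Emit:
{"method": "jog_arm", "body": {"moves": [{"x":1.5,"y":0.1,"z":0,"wx":0,"wy":-0.009,"wz":0,"jaw":255},{"x":1.6,"y":0.1,"z":0,"wx":0,"wy":-0.009,"wz":0,"jaw":255},{"x":1.6,"y":0.1,"z":0,"wx":0,"wy":-0.009,"wz":0,"jaw":255},{"x":1.4,"y":0.1,"z":-1,"wx":0,"wy":0,"wz":0,"jaw":255},{"x":0,"y":0,"z":0,"wx":0,"wy":0,"wz":0,"jaw":255},{"x":0,"y":0,"z":0,"wx":0,"wy":0,"wz":0,"jaw":255}]}}

```text
t: 6.93
eef_pos: [0.5752, -0.1964, 0.1467]
tcp_rot: [-0.002, 0.036, 0.999, 0.003]
contact_force: [-0.1, -1.0, -1.3]
finger_gap: 0.0267
```

Emit:
{"method": "jog_arm", "body": {"moves": [{"x":0.1,"y":-0.5,"z":0,"wx":-0.006,"wy":-0.004,"wz":0,"jaw":255},{"x":0.1,"y":-0.5,"z":0,"wx":0,"wy":0,"wz":0,"jaw":255},{"x":0,"y":0,"z":-0.8,"wx":0,"wy":0,"wz":0,"jaw":255},{"x":0,"y":0,"z":-0.8,"wx":0,"wy":0,"wz":0,"jaw":255},{"x":0,"y":0,"z":0,"wx":0,"wy":0,"wz":0,"jaw":255},{"x":0,"y":0,"z":0,"wx":0,"wy":0,"wz":0,"jaw":255}]}}

```text
t: 7.43
eef_pos: [0.5747, -0.2056, 0.1296]
tcp_rot: [-0.001, 0.035, 0.999, 0.0]
contact_force: [1.2, -0.2, -1.1]
finger_gap: 0.0267
```

Emit:
{"method": "jog_arm", "body": {"moves": [{"x":0.25,"y":0,"z":0,"wx":0,"wy":-0.002,"wz":0,"jaw":255},{"x":0,"y":0,"z":-0.6,"wx":0,"wy":0,"wz":0,"jaw":255},{"x":0,"y":0,"z":-0.6,"wx":0,"wy":0,"wz":0,"jaw":255},{"x":0,"y":0,"z":0,"wx":0,"wy":0,"wz":0,"jaw":255},{"x":0,"y":0,"z":0,"wx":0,"wy":0,"wz":0,"jaw":255}]}}

```text
t: 7.85
eef_pos: [0.577, -0.206, 0.1162]
tcp_rot: [0.0, 0.036, 0.999, 0.0]
contact_force: [-0.9, 0.5, -1.4]
finger_gap: 0.0266
```

```bash
python3 - <<'E'
from h import *
d=snap('wrist');s=ctrl.get_state();print(s['eef_pos'],s['tcp_rot'])
u,v=map(int,proj(d,[.5765,-.2063,.06]));print(u,v)
c=d['color'][max(0,v-75):v+75,u-100:u+100]
cv2.imwrite('pics/w5.png',cv2.resize(np.clip(c.astype(float)*1.5+10,0,255).astype('uint8'),None,fx=4,fy=4,interpolation=cv2.INTER_CUBIC))
E
```

```text
[ 0.57688466 -0.20586153  0.1161116 ] [2.64533968e-04 3.56819936e-02 9.99363024e-01 5.21373363e-04]
315 274
```

View pics/w5.png

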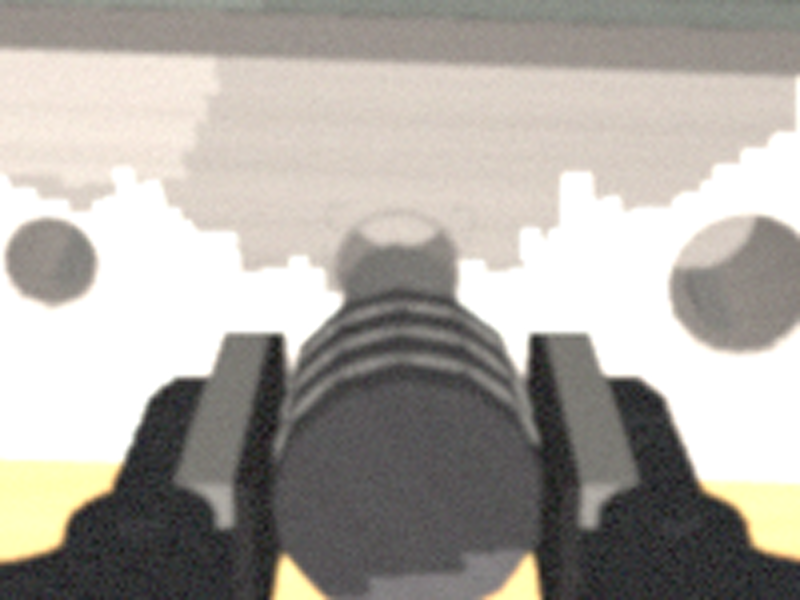

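The wrist close-up shows the hole rim's top at crop (397,207), with the shank over it between about 345 and 460, so they line up. I'll lower it gently.

Emit:
{"method": "jog_arm", "body": {"moves": [{"x":0,"y":0,"z":-0.3,"wx":0,"wy":0,"wz":0,"jaw":255},{"x":0,"y":0,"z":-0.2,"wx":0,"wy":0,"wz":0,"jaw":255},{"x":0,"y":0,"z":-0.2,"wx":0,"wy":0,"wz":0,"jaw":255},{"x":0,"y":0,"z":0,"wx":0,"wy":0,"wz":0,"jaw":255}]}}

```text
t: 8.23
eef_pos: [0.5771, -0.2058, 0.1087]
tcp_rot: [0.001, 0.036, 0.999, 0.0]
contact_force: [-0.3, 0.3, -0.9]
finger_gap: 0.0267
```

Emit:
{"method": "jog_arm", "body": {"moves": [{"x":0,"y":0,"z":-0.2,"wx":0,"wy":0,"wz":0,"jaw":255},{"x":0,"y":0,"z":-0.2,"wx":0,"wy":0,"wz":0,"jaw":255},{"x":0,"y":0,"z":0,"wx":0,"wy":0,"wz":0,"jaw":255}]}}

```text
t: 8.48
eef_pos: [0.577, -0.206, 0.1045]
tcp_rot: [0.0, 0.036, 0.999, 0.0]
contact_force: [-0.9, -0.9, -1.4]
finger_gap: 0.0269
```

Foot is about 6 mm inside the bore with no reaction force. I'll continue towards the spring.

Emit:
{"method": "jog_arm", "body": {"moves": [{"x":0,"y":0,"z":-0.2,"wx":0,"wy":0,"wz":0,"jaw":255},{"x":0,"y":0,"z":-0.2,"wx":0,"wy":0,"wz":0,"jaw":255},{"x":0,"y":0,"z":-0.2,"wx":0,"wy":0,"wz":0,"jaw":255},{"x":0,"y":0,"z":0,"wx":0,"wy":0,"wz":0,"jaw":255}]}}

```text
t: 8.82
eef_pos: [0.5768, -0.2061, 0.0979]
tcp_rot: [0.0, 0.036, 0.999, 0.0]
contact_force: [-0.5, 0.2, -1.9]
finger_gap: 0.0267
```

Emit:
{"method": "jog_arm", "body": {"moves": [{"x":0,"y":0,"z":-0.2,"wx":0,"wy":0,"wz":0,"jaw":255},{"x":0,"y":0,"z":-0.2,"wx":0,"wy":0,"wz":0,"jaw":255},{"x":0,"y":0,"z":-0.2,"wx":0,"wy":0,"wz":0,"jaw":255},{"x":0,"y":0,"z":0,"wx":0,"wy":0,"wz":0,"jaw":255}]}}

```text
t: 9.15
eef_pos: [0.576, -0.206, 0.0911]
tcp_rot: [-0.0, 0.036, 0.999, 0.001]
contact_force: [-1.6, -0.0, -1.7]
finger_gap: 0.0267
```

Emit:
{"method": "jog_arm", "body": {"moves": [{"x":0.03,"y":0,"z":-0.2,"wx":0,"wy":0,"wz":0,"jaw":255},{"x":0,"y":0,"z":-0.2,"wx":0,"wy":0,"wz":0,"jaw":255},{"x":0,"y":0,"z":-0.2,"wx":0,"wy":0,"wz":0,"jaw":255},{"x":0,"y":0,"z":0,"wx":0,"wy":0,"wz":0,"jaw":255}]}}

```text
t: 9.48
eef_pos: [0.576, -0.2061, 0.0848]
tcp_rot: [-0.001, 0.036, 0.999, 0.001]
contact_force: [-1.0, -0.1, -0.8]
finger_gap: 0.0264
```

Emit:
{"method": "jog_arm", "body": {"moves": [{"x":0,"y":0,"z":-0.15,"wx":0,"wy":0,"wz":0,"jaw":255},{"x":0,"y":0,"z":-0.15,"wx":0,"wy":0,"wz":0,"jaw":255},{"x":0,"y":0,"z":0,"wx":0,"wy":0,"wz":0,"jaw":255}]}}

```text
t: 9.73
eef_pos: [0.5761, -0.2063, 0.0819]
tcp_rot: [-0.001, 0.036, 0.999, 0.001]
contact_force: [-1.1, 0.2, -1.2]
finger_gap: 0.0266
```

Emit:
{"method": "jog_arm", "body": {"moves": [{"x":0,"y":0,"z":-0.15,"wx":0,"wy":0,"wz":0,"jaw":255},{"x":0,"y":0,"z":-0.1,"wx":0,"wy":0,"wz":0,"jaw":255},{"x":0,"y":0,"z":0,"wx":0,"wy":0,"wz":0,"jaw":255}]}}

```text
t: 9.98
eef_pos: [0.576, -0.2063, 0.0794]
tcp_rot: [-0.001, 0.036, 0.999, 0.001]
contact_force: [-2.4, 0.5, 1.0]
finger_gap: 0.0264
```

Spring now felt, with the head about 1 mm proud. I'll press on in small steps.

Emit:
{"method": "jog_arm", "body": {"moves": [{"x":0,"y":0,"z":-0.1,"wx":0,"wy":0,"wz":0,"jaw":255},{"x":0,"y":0,"z":-0.05,"wx":0,"wy":0,"wz":0,"jaw":255}]}}

```text
t: 10.15
eef_pos: [0.576, -0.2064, 0.0783]
tcp_rot: [-0.001, 0.036, 0.999, 0.001]
contact_force: [-4.3, 0.9, 9.6]
finger_gap: 0.0264
```

Emit:
{"method": "jog_arm", "body": {"moves": [{"x":0,"y":0,"z":-0.05,"wx":0,"wy":0,"wz":0,"jaw":255}]}}

```text
t: 10.23
eef_pos: [0.5761, -0.2064, 0.0783]
tcp_rot: [-0.0, 0.036, 0.999, 0.001]
contact_force: [-4.3, 0.9, 9.5]
finger_gap: 0.0264
```

Emit:
{"method": "jog_arm", "body": {"moves": [{"x":0.03,"y":0,"z":-0.1,"wx":0,"wy":0,"wz":0,"jaw":255}]}}

```text
t: 10.32
eef_pos: [0.5761, -0.2064, 0.0782]
tcp_rot: [-0.001, 0.036, 0.999, 0.001]
contact_force: [-8.3, 2.0, 17.9]
finger_gap: 0.0265
```

TCP is at 0.0782 against an expected home of 0.0783. The force rose from 10 to 18 N without movement, so it's seated. I'll relax and release.

Emit:
{"method": "jog_arm", "body": {"moves": [{"x":0,"y":0,"z":0,"wx":0,"wy":0,"wz":0,"jaw":255},{"x":0,"y":0,"z":0,"wx":0,"wy":0,"wz":0,"jaw":150},{"x":0,"y":0,"z":0,"wx":0,"wy":0,"wz":0,"jaw":100},{"x":0,"y":0,"z":0,"wx":0,"wy":0,"wz":0,"jaw":60},{"x":0,"y":0,"z":0,"wx":0,"wy":0,"wz":0,"jaw":60},{"x":0,"y":0,"z":0,"wx":0,"wy":0,"wz":0,"jaw":60}]}}

```text
t: 10.82
eef_pos: [0.5783, -0.2063, 0.0783]
tcp_rot: [0.002, 0.036, 0.999, 0.001]
contact_force: [0.3, -0.2, -0.8]
finger_gap: 0.0655
```

Released with no residual contact. I'll rise and back off to look.

Emit:
{"method": "jog_arm", "body": {"moves": [{"x":0,"y":0,"z":0.8,"wx":0,"wy":0,"wz":0,"jaw":60},{"x":0,"y":0,"z":1.5,"wx":0,"wy":0,"wz":0,"jaw":60},{"x":0,"y":0,"z":2,"wx":0,"wy":0,"wz":0,"jaw":60},{"x":-1,"y":0,"z":2,"wx":0,"wy":0,"wz":0,"jaw":0},{"x":-2,"y":0,"z":2,"wx":0,"wy":0,"wz":0,"jaw":0},{"x":-2,"y":0,"z":1,"wx":0,"wy":0,"wz":0,"jaw":0},{"x":-2,"y":0,"z":0,"wx":0,"wy":0,"wz":0,"jaw":0},{"x":-2,"y":0,"z":0,"wx":0,"wy":0,"wz":0,"jaw":0},{"x":0,"y":0,"z":0,"wx":0,"wy":0,"wz":0,"jaw":0},{"x":0,"y":0,"z":0,"wx":0,"wy":0,"wz":0,"jaw":0}]}}

```text
t: 11.65
eef_pos: [0.4863, -0.2061, 0.1797]
tcp_rot: [0.004, 0.035, 0.999, 0.0]
contact_force: [0.0, -0.8, -1.2]
finger_gap: 0.0851
```

```bash
python3 - <<'E'
from h import *
import pickle
d=snap('wrist');s=snap('scene')
u,v=map(int,proj(d,[.577,-.206,.06]));us,vs=map(int,proj(s,[.577,-.206,.06]));print(u-100,v-75,us-35,vs-50)
z=lambda c,f:cv2.resize(np.clip(c.astype(float)*1.2+10,0,255).astype('uint8'),f,interpolation=cv2.INTER_CUBIC)
a=z(d['color'][v-75:v+75,u-50:u+50],(400,600));b=z(s['color'][vs-50:vs+55,us-35:us+35],(400,600))
cv2.imwrite('pics/f.png',np.hstack([a,b]))
# top-of-head height, bystanders unchanged
t=snap('top');p=pickle.load(open('d0.pkl','rb'))['top']['color']
df=cv2.absdiff(t['color'],p).max(2)
for n,(x,y) in dict(p12=(204,234),p20=(168,268),glue=(205,168),lac=(187,320),tub=(276,298),tape=(435,205),pl=(378,165)).items(): print(n,df[y-12:y+12,x-12:x+12].max())
pickle.dump((d,s,t),open('df.pkl','wb'))
E
```

```text
224 275 230 161
p12 16
p20 16
glue 17
lac 16
tub 16
tape 93
pl 17
```

View pics/f.png

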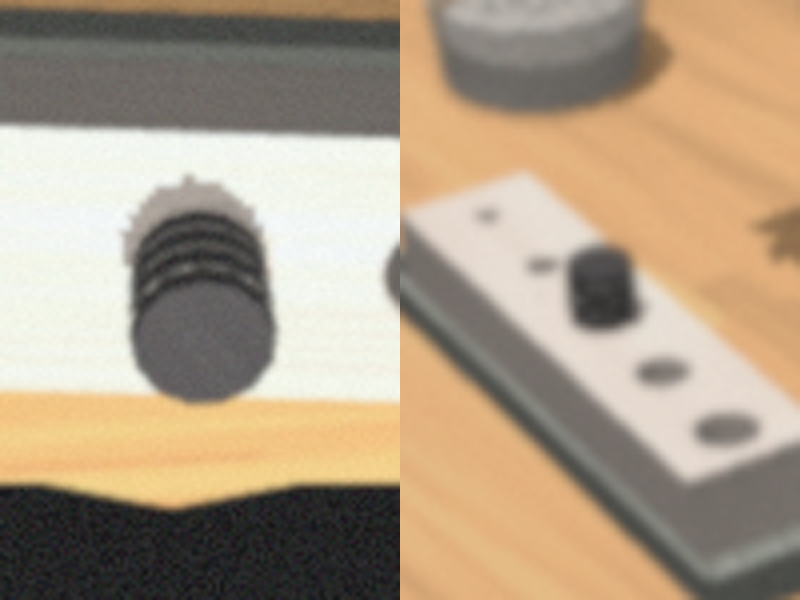

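Both views show the punch in the middle hole with its head on the strip and no shank showing. I'll check the tape difference and the head height, then hand in.

```bash
python3 - <<'E'
from h import *
import pickle
d,s,t=pickle.load(open('df.pkl','rb'));D=pickle.load(open('d0.pkl','rb'))
print('head top',cross(ray(d,274+204/4,275+341/4),ray(s,230+200/5.714,161+262/5.714)))
for n,o,c in(('scene',D['scene'],s),('top',D['top'],t)):
  x,y=(197,207) if n=='scene' else (435,205)
  df=cv2.absdiff(o['color'],c['color']).max(2)[y-18:y+18,x-18:x+18]; print(n,df.max(),(df>30).sum(),np.argwhere(df>30).mean(0) if (df>30).any() else '')
E
```

```text
head top (array([ 0.57719844, -0.20600225,  0.07321651]), np.float64(0.0010160999913729277))
scene 7 0 
top 124 129 [29.54263566  4.62015504]
```

```bash
python3 -c "
from plant import ctrl
print(ctrl.finish_job())"
```

```text
the job is handed in; nothing more can be done
None
```

The 16 mm punch from the mat is in the middle (16 mm) hole of the rack, pressed down until its head rests on the strip and let go. The job is handed in at about 12 s of the 64 s allowed.

- **Which punch:** the shank widths in the scene picture compare as 12, 16 and 20 mm, and the one on the mat was the 16 mm. I found its hole as the midpoint of the 8 and 24 mm holes, which measured 200.1 mm apart against 200 mm expected.
- **Insertion:** the foot dropped into the mouth on the first try, without touching the face of the strip. I pressed it past the spring in small steps. It stopped at TCP height 78.2 mm, with 78.3 mm expected, and a last nudge raised the reading from about 10 N to 18 N down (8 N sideways) without moving it.
- **Seated:** after release, two views put the top of the head at 73 mm, with 74 mm expected, and no shank showed.
- **Everything else:** the top view showed no change at the other two punches, glue, lacquer, rivet tub and pliers. I did not run this check on the screwdriver or the screw tub.
- **Disagreement:** the top view did show a change beside the tape roll. The scene view shows none there, so I take it to be the arm or its shadow.

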